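# Close a sloping instrument bay and hold its panel on the seal

### The arm

A 7-joint arm with a two-finger parallel gripper is mounted at the origin on the work surface; the furniture and walls round the work are solid. World frame = base frame: x ahead of the robot, y to its left, z up, the work surface at z = 0. Lengths are in m, angles in rad, forces in N, time in s.
With the tool pointing down it reaches from about 0.425 to 0.875 m from the base axis. Payload 9.9 kg.
Tool frame: the origin (TCP) lies at the very end of the fingers, on their centre line; the grasp point (between the pads) lies behind it (bot.grasp_offset is the z of the grasp point in the tool frame, in m); z points along the fingers, y is the line along which they close (so a half turn about z gives the same grasp; the last joint's range is limited). The gripper opens to 85 mm and grips with 20 to 120 N. Pads are 22 mm wide; open, the fingers measure 114 mm over their backs; the gripper's body (76 mm by 85 mm) begins 54 mm behind the grasp point. The pads swing forward as they close: fully open they stand 13 mm farther back than shut.
Start: joints at [-1.331, 0.576, 0.025, 1.437, -0.015, 1.129, -0.057], TCP at [0.215, 0.64, 0.231] pointing down, gripper open.
Joint ranges: [-2.76, 2.76], [-0.34, 2.15], [-1.52, 1.57], [0.19, 2.46], [-1.09, 4.23], [0.17, 1.99], [-2.82, 2.82]. Speed limits (rad/s): [2.22, 2.22, 3.01, 3.01, 3.14, 3.14, 3.14].

### API

Orientations are given as a unit quaternion [w, x, y, z].
In Python, from station import bot gives the robot as it stands. The module is installed in compiled form; this text tells all that it offers.
- The arm moves only by the tool arm_command, never from a script. Its argument "moves" is a list of rows, each an object of numbers: "hand": the opening, from 0 (shut) to 1 (fully open); "x", "y", "z": the shift along the tool's x, y, z in cm; "twist": the turn about the tool's z in degrees. A call has 1 to 8 rows; each row shifts and turns the commanded pose from where the row before left it, along the tool's axes as they then stand; what a row does not reach is not made up. A row lasts 1/8 s, in which the tool goes at most 62.5 mm and 10.7 degrees, less where a joint would pass 70% of its speed; a pose out of reach is approached as far as the arm can. A call with a gripper value outside its range is refused whole. The fingers move at their own pace and stop on an object; "force" is the grip in N (left out, the last holds). Time passes only in rows, so rows that do not move let the fingers close. It gives the time, the measured TCP pose, the force, the opening and the grip force at its end, in the units of the state.
- bot.state(): the state, without advancing time (a new reading comes with each control period).
- bot.get_image(name): name is "scene" or "top" or "wrist"; returns the picture (420x560x3 uint8, blue, green, red); there is no depth.
- bot.camera_info(name): a dict with "fx", "fy", "cx", "cy" (pixels), "dist" ([k1, k2, p1, p2, k3] as OpenCV has them; the pictures are not rectified), "world_to_cam" (4x4, takes a point from world to camera coordinates); the wrist camera has in their place "hand_eye" (4x4, takes a point from camera to tool coordinates, whose origin is the TCP and whose axes are the flange's). Camera axes: x right, y down, z forward; pixel columns grow to the right and rows downward; lengths in m; the calibration is good to about 2 mm. A picture is of the moment at which its call begins: read the wrist's pose just before it. camera_info takes no time and is no camera call.
- bot.job_done(): hands the job in; it is judged then, once.
The state is a dict: "time": time; "joints": joint angles; "qd": joint speeds; "joint_efforts": joint torques, N m; "position": TCP position; "ee_rot": TCP orientation; "ft_force": force on the tool from outside, world axes, zero at the start; "wrist_torque": the same for the moment, N m; "gripper_width": opening from 0.0 (shut) to 1.0 (fully open); "finger_force": force on a finger pad.
Only numpy, scipy, OpenCV 4.12 (cv2) and the standard library are available. Lean on these libraries where they do the work, as an engineer would, in place of code of your own. Each camera call takes 0.05 s, during which the arm holds its last target. There are 200 camera calls.

### The job

Close the small instrument housing: lay the loose aluminium panel into the sloping frame on top of it, and only then turn the panel's wing fastener clockwise until the slot along the top of its wing lines up with the black index lines along the panel's long axis. Then press the panel down against its springy seal until it is flush with the frame, and finish while still holding it pressed: do not let go. Leave the other things on the bench where they are.

Things in the scene. Friction and masses are not known exactly. Their poses are not given: they have to be found in the camera images.
- panel: loose pale aluminium panel 80 x 110 mm, 10 mm thick, about 0.2 kg, lying flat, fastener up; origin at the centre of its underside, x along the short side, y along the long side, z up. Fits the frame either way round (half a turn). Two black index lines on its top run along y, one each side of the fastener, which sits at its centre and can be used to carry it
- wing (a point): on the turning axis of the fastener, 28 mm above the underside of the panel. The fastener is a dark steel upright wing 42 mm long and 12 mm thick, its top 38 mm above that underside, on a round disc 34 mm across and 3 mm high; a light slot runs along the wing top. x along wing and slot, y across its thickness (grip here), z up along the axis
- fastener (a joint): angle of the fastener in the panel, rad, growing as it turns clockwise seen from above; 0: wing across the panel (along panel x); 1.571: wing and slot along the index lines (panel y), fastened. Starts between 0.2 and 0.7; free from 0 to 1.9, where it has stops; there is no click or stop at 1.571; it stays where it is left, friction about 0.04 N m
- frame_mouth (a point): centre of the opening, level with the rim of the frame; z is the outward normal (12 degrees from vertical, leaning to the low front edge), x points from the low front up to the high back, y along the long side. The rubber seal lies 5 mm below: a panel resting on it has its underside at z = -5 mm and stands 5 mm proud; flush, its underside is at z = -10 mm
- housing: fixed housing, white sloping head (132 x 162 mm) on a grey pedestal; origin on the bench under the middle of the opening, whose rim centre is 85 mm up; its front (-x, low edge) faces away from the robot, give or take 0.3 rad. In its top an open bay 88 mm (x) by 118 mm (y), 4 mm wider than the panel on each side, with a rim 22 mm wide
- seal (a joint): how far the seal is pressed down along the frame's inward normal, m: 0 as found and with the panel only lying on it, 0.005 fully pressed, the panel flush with the rim (hard stop). Springy: with the panel lying on it, a push of about 0.5 N starts it and about 8.5 N presses it fully
- balance: tall analytical balance, fixed equipment, 325 x 210 mm and 337 mm high; origin at the centre of its underside; keep the arm clear of it. A fixed flat screen, 532 mm wide, stands between robot and work, its top 440 mm above the bench, centred near the line straight ahead and about 0.33 m from the base: the arm reaches over it
- vial_a: small glass sample vial with black cap, 24 mm across, 56 mm tall, standing; a bystander, origin at the centre of its underside
- vial_b: small glass sample vial with white cap, 24 mm across, 56 mm tall, standing; a bystander, origin at the centre of its underside
- masking_tape: roll of tape lying flat, 70 mm across, 19 mm high; a bystander, origin at the centre of its underside
- hex_driver_5: hand driver with yellow fluted handle, 194 mm long, 23 mm thick, lying along its y axis; a bystander, origin at the centre of its underside
- post_holder_a: black post holder on a slotted foot, 75 mm long (its y), 41 mm wide, 60 mm high; a bystander, origin at the centre of its underside
- lens_mount: square black lens mount, 50 mm wide (its y), 42 mm deep, 50 mm high; a bystander, origin at the centre of its underside
There are look-alikes about, which are no part of the job. Of the things that look like the panel, the larger one is meant.

How it is judged:
By the outcome, as a careful person would: the job done as asked, in the order asked, and still so for the second after the job is handed in, while the arm keeps its last pose, push and grip.
It also fails if it takes over 64 s, if anything falls off the work surface, if the arm or the gripper's body presses on something with over 40 N, if the wrist force passes 120 N, or if a joint passes its speed limit or range.

## Working session

There is one attempt and no reset: what is moved stays moved. The work goes in short steps, Python scripts to look and compute and a tool call to move; the robot and the scene stay as the last step left them, time stands still between calls to the robot, and variables do not carry over. Pictures are saved under pics/ and viewed, at most 10 in all, crops included, and the job is handed in when it is done.

Besides the shell and the picture viewer there is one more tool, called by a JSON object that holds its "api" and its "payload". arm_command: Moves the arm, as the interface text tells. Its arguments: {"type":"object","properties":{"moves":{"type":"array","items":{"type":"object","properties":{"hand":{"type":"number"},"x":{"type":"number"},"y":{"type":"number"},"z":{"type":"number"},"twist":{"type":"number"}}}},"force":{"type":"number"}},"required":["moves"]}

```bash
mkdir -p pics; python3 - <<'E'
from station import bot
import cv2
s=bot.state();print({k:s[k] for k in('time','position','ee_rot','gripper_width')},bot.grasp_offset)
for n in('scene','top','wrist'):
    cv2.imwrite(f'pics/{n}0.png',bot.get_image(n)); print(n,bot.camera_info(n))
E
```

```text
{'time': 0.0, 'position': array([0.214588  , 0.63950155, 0.23044717]), 'ee_rot': array([-9.02123422e-05,  1.61144066e-01,  9.86930552e-01, -8.16507216e-04]), 'gripper_width': 0.9994484587043829} -0.0187
scene {'fx': 403.1630639919157, 'fy': 403.1630639919157, 'cx': 277.87143716981535, 'cy': 207.42466909175297, 'dist': array([-0.08495504,  0.        ,  0.        ,  0.        ,  0.        ]), 'world_to_cam': array([[-0.37748001,  0.92589262,  0.01522181,  0.10240402],
       [ 0.66882287,  0.28396965, -0.68704964, -0.23009186],
       [-0.64045672, -0.24916681, -0.72645102,  1.41016934],
       [ 0.        ,  0.        ,  0.        ,  1.        ]])}
top {'fx': 390.4773950160839, 'fy': 390.4773950160839, 'cx': 282.13548836956744, 'cy': 210.52971243593697, 'dist': array([-0.02323842,  0.        ,  0.        ,  0.        ,  0.        ]), 'world_to_cam': array([[-0.38895272, -0.92122812,  0.00738425,  0.19609959],
       [-0.72988178,  0.30325358, -0.61262538,  0.30005373],
       [ 0.56212843, -0.24367194, -0.79033893,  1.1533961 ],
       [ 0.        ,  0.        ,  0.        ,  1.        ]])}
wrist {'fx': 369.4780671554402, 'fy': 369.4780671554402, 'cx': 279.18998279705465, 'cy': 209.71512803444375, 'dist': array([-0.02492608,  0.        ,  0.        ,  0.        ,  0.        ]), 'hand_eye': array([[-1.91234344e-03, -9.62297065e-01, -2.71993938e-01,
         6.92974584e-02],
       [ 9.99998010e-01, -1.68556113e-03, -1.06741021e-03,
        -9.85871952e-04],
       [ 5.68703301e-04, -2.71995437e-01,  9.62298373e-01,
        -1.42771770e-01],
       [ 0.00000000e+00,  0.00000000e+00,  0.00000000e+00,
         1.00000000e+00]])}
```

View pics/scene0.png

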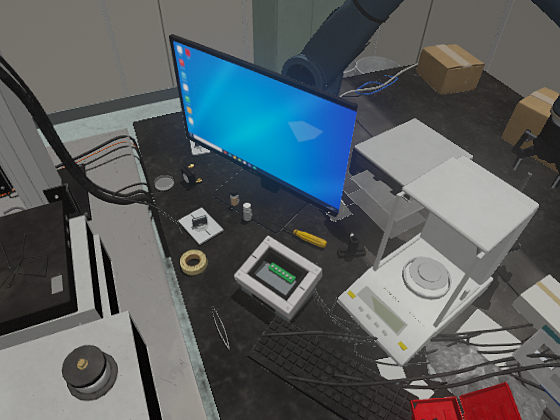

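View pics/top0.png

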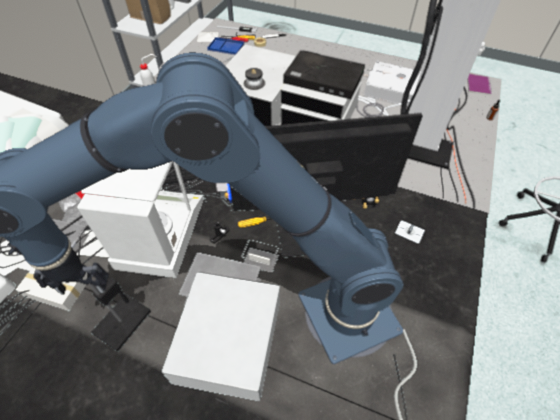

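```bash
cat > h.py <<'E'
import numpy as np,cv2
from scipy.spatial.transform import Rotation as R
from station import bot
def rot(q): return R.from_quat([q[1],q[2],q[3],q[0]]).as_matrix()
def tool(s): 
    T=np.eye(4);T[:3,:3]=rot(s['ee_rot']);T[:3,3]=s['position'];return T
def cam(n,s=None):
    c=bot.camera_info(n);K=np.array([[c['fx'],0,c['cx']],[0,c['fy'],c['cy']],[0,0,1.]])
    c2w=np.linalg.inv(c['world_to_cam']) if n!='wrist' else tool(s)@c['hand_eye']
    return K,c['dist'],c2w
def ray(C,uv):
    K,d,T=C;p=cv2.undistortPoints(np.array(uv,float).reshape(-1,1,2),K,d)[:,0]
    return T[:3,3],np.c_[p,np.ones(len(p))]@T[:3,:3].T
def onz(C,uv,z):
    o,d=ray(C,uv);return o+d*((z-o[2])/d[:,2])[:,None]
def proj(C,P):
    K,d,T=C;W=np.linalg.inv(T)
    return cv2.projectPoints(np.array(P,float).reshape(-1,1,3),cv2.Rodrigues(W[:3,:3])[0],W[:3,3],K,d)[0][:,0]
E
python3 - <<'E'
from h import *
C=cam('scene')
print(onz(C,[[200,225],[200,147],[192,260],[278,278],[310,238],[247,213],[233,199],[350,243]],0.01).round(3))
print(onz(C,[[278,278]],0.085).round(3), onz(cam('top'),[[410,232]],0.01).round(3))
im=cv2.imread('pics/scene0.png')[130:330,140:380]
cv2.imwrite('pics/c1.png',cv2.resize(im,(720,600),interpolation=cv2.INTER_CUBIC))
E
```

```text
[[ 0.49  -0.147  0.01 ]
 [ 0.184 -0.322  0.01 ]
 [ 0.604 -0.106  0.01 ]
 [ 0.568  0.121  0.01 ]
 [ 0.414  0.153  0.01 ]
 [ 0.397 -0.045  0.01 ]
 [ 0.362 -0.107  0.01 ]
 [ 0.389  0.259  0.01 ]]
[[0.614 0.139 0.085]] [[ 0.167 -0.328  0.01 ]]
```

View pics/c1.png

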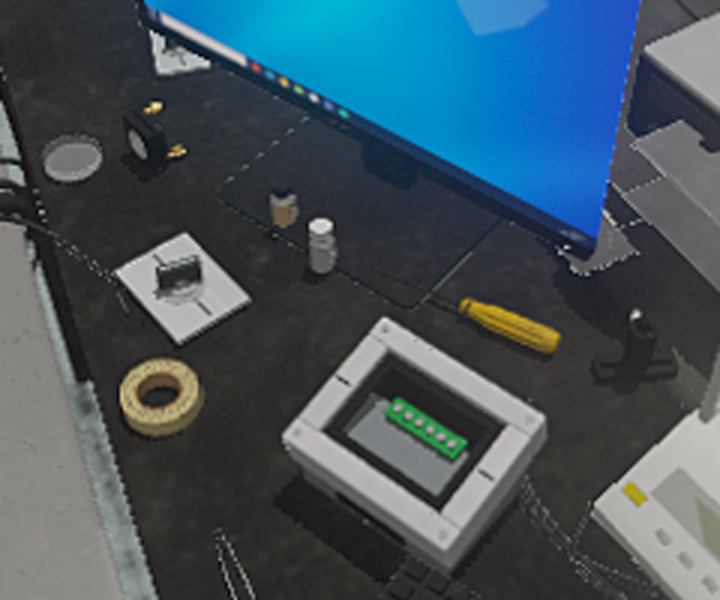

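```bash
python3 - <<'E'
from h import *
C=cam('scene')
f=lambda P,z: onz(C,np.array(P)/3+[140-1/3,130-1/3],z)
a=f([(185,234),(250,298),(182,342),(116,272)],0.01);print('panel',a.round(4),np.linalg.norm(a-np.roll(a,-1,0),axis=1).round(3))
print('wing',f([(178,272)],0.03).round(3))
h=f([(387,320),(547,415),(445,550),(287,438)],0.085);print(h.round(3),np.linalg.norm(h-np.roll(h,-1,0),axis=1).round(3),h.mean(0))
print('bal top',onz(C,[(465,155),(538,205),(478,250),(403,197)],.337).round(3))
print('bal top2',onz(C,[(415,119),(474,153),(400,187),(355,152)],.2).round(3))
print('bal front',onz(C,[(338,295),(405,358)],.03).round(3))
print(tool(bot.state()).round(3))
E
```

```text
panel [[ 0.4302 -0.1763  0.01  ]
 [ 0.4779 -0.0804  0.01  ]
 [ 0.5479 -0.1126  0.01  ]
 [ 0.499  -0.2119  0.01  ]] [0.107 0.077 0.111 0.077]
wing [[ 0.49  -0.147  0.03 ]]
[[0.509 0.071 0.085]
 [0.549 0.223 0.085]
 [0.688 0.192 0.085]
 [0.646 0.046 0.085]] [0.158 0.143 0.152 0.139] [0.59808703 0.13302491 0.085     ]
bal top [[0.333 0.45  0.337]
 [0.43  0.596 0.337]
 [0.59  0.49  0.337]
 [0.514 0.347 0.337]]
bal top2 [[0.02  0.33  0.2  ]
 [0.115 0.506 0.2  ]
 [0.331 0.34  0.2  ]
 [0.244 0.205 0.2  ]]
bal front [[0.57  0.276 0.03 ]
 [0.666 0.456 0.03 ]]
[[-0.948  0.318 -0.     0.215]
 [ 0.318  0.948 -0.001  0.64 ]
 [-0.    -0.001 -1.     0.231]
 [ 0.     0.     0.     1.   ]]
```

{"api": "arm_command", "payload": {"moves": [{"z": -6},{"z": -6},{"z": -6},{"z": -6},{"z": -5},{"x": -5.2,"y": -2.6},{"x": -5.2,"y": -2.6},{"x": -5.2,"y": -2.6}]}}

```text
$.moves[0]: bad value
```

{"api": "arm_command", "payload": {"moves": [{"hand": 1,"x": 0,"y": 0,"z": -6,"twist": 0},{"hand": 1,"x": 0,"y": 0,"z": -6,"twist": 0},{"hand": 1,"x": 0,"y": 0,"z": -6,"twist": 0},{"hand": 1,"x": 0,"y": 0,"z": -6,"twist": 0},{"hand": 1,"x": 0,"y": 0,"z": -5,"twist": 0},{"hand": 1,"x": -5.2,"y": -2.6,"z": 0,"twist": 0},{"hand": 1,"x": -5.2,"y": -2.6,"z": 0,"twist": 0},{"hand": 1,"x": -5.2,"y": -2.6,"z": 0,"twist": 0}]}}

```text
time: 1.15
position: [0.3389, 0.5149, 0.521]
ee_rot: [-0.0, 0.161, 0.987, -0.0]
ft_force: [1.3, 0.6, 0.2]
gripper_width: 1.004
finger_force: 0.0
```

{"api": "arm_command", "payload": {"moves": [{"hand": 1,"x": -4.3,"y": -3.2,"z": 0,"twist": 0},{"hand": 1,"x": -4.3,"y": -3.2,"z": 0,"twist": 0},{"hand": 1,"x": -4.3,"y": -3.2,"z": 0,"twist": 0},{"hand": 1,"x": -4.3,"y": -3.2,"z": 0,"twist": 0},{"hand": 1,"x": -4.3,"y": -3.2,"z": 0,"twist": 0},{"hand": 1,"x": -4.3,"y": -3.2,"z": 0,"twist": 0},{"hand": 1,"x": -4.3,"y": -3.2,"z": 0,"twist": 0},{"hand": 1,"x": 0,"y": -6,"z": 0,"twist": 0}]}}

```text
time: 2.15
position: [0.5348, 0.15, 0.5183]
ee_rot: [-0.002, 0.162, 0.987, -0.002]
ft_force: [1.0, -0.4, 0.9]
gripper_width: 1.0
finger_force: 0.0
```

{"api": "arm_command", "payload": {"moves": [{"hand": 1,"x": -1,"y": -5.9,"z": 0,"twist": 0},{"hand": 1,"x": -1,"y": -5.9,"z": 0,"twist": 0},{"hand": 1,"x": -1,"y": -5.9,"z": 0,"twist": 0},{"hand": 1,"x": -1,"y": -5.9,"z": 0,"twist": 0},{"hand": 1,"x": -1,"y": -5.9,"z": 0,"twist": 0},{"hand": 1,"x": 0,"y": 0,"z": 5,"twist": 10},{"hand": 1,"x": 0,"y": 0,"z": 5,"twist": 10},{"hand": 1,"x": 0,"y": 0,"z": 5,"twist": 10}]}}

```text
time: 3.15
position: [0.486, -0.1444, 0.3698]
ee_rot: [0.0, 0.414, 0.91, 0.0]
ft_force: [1.2, 0.6, -0.5]
gripper_width: 1.001
finger_force: 0.0
```

{"api": "arm_command", "payload": {"moves": [{"hand": 1,"x": 0,"y": 0,"z": 5,"twist": 10},{"hand": 1,"x": 0,"y": 0,"z": 5,"twist": 7},{"hand": 1,"x": 0,"y": 0,"z": 2,"twist": 0},{"hand": 1,"x": 0,"y": 0,"z": 0,"twist": 0}]}}

```text
time: 3.65
position: [0.4855, -0.1439, 0.25]
ee_rot: [-0.002, 0.541, 0.841, -0.001]
ft_force: [-1.1, 0.5, 1.3]
gripper_width: 1.0
finger_force: 0.0
```

```bash
python3 - <<'E'
from h import *
s=bot.state();np.save('Tw1',tool(s));print(tool(s).round(4),s['joints'].round(2))
cv2.imwrite('pics/w1.png',bot.get_image('wrist'))
E
```

```text
[[-4.140e-01  9.103e-01 -3.300e-03  4.855e-01]
 [ 9.103e-01  4.140e-01  4.000e-04 -1.439e-01]
 [ 1.700e-03 -2.800e-03 -1.000e+00  2.500e-01]
 [ 0.000e+00  0.000e+00  0.000e+00  1.000e+00]] [-0.13  0.33  0.44  1.85 -0.17  0.99  0.81]
```

View pics/w1.png

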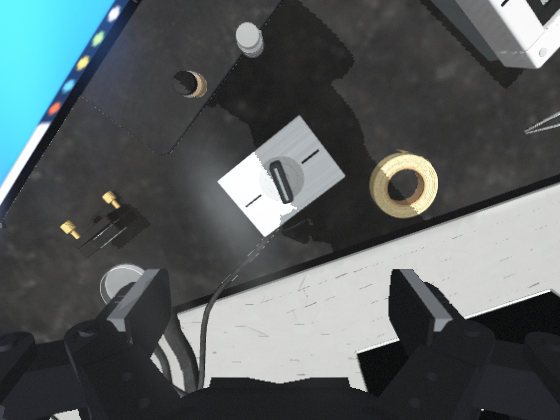

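```bash
python3 - <<'E'
from h import *
K,d,_=cam('wrist',bot.state());C=(K,d,np.load('Tw1.npy')@bot.camera_info('wrist')['hand_eye'])
a=onz(C,[(302,116),(345,176),(266,238),(218,181)],.01);print(a.round(4),np.linalg.norm(a-np.roll(a,-1,0),axis=1).round(3),a.mean(0))
v=a[0]+a[1]-a[2]-a[3];print('py ang',np.degrees(np.arctan2(v[1],v[0])))
v=onz(C,[(306,162),(318,150),(246,207),(261,195)],.01);v=v[0]+v[1]-v[2]-v[3];print('idx ang',np.degrees(np.arctan2(v[1],v[0])))
w=onz(C,[(276,162),(287,202)],.038);v=w[0]-w[1];print('wing',w.round(4),w.mean(0),np.degrees(np.arctan2(v[1],v[0])))
im=cv2.imread('pics/w1.png')[140:220,230:330];cv2.imwrite('pics/c2.png',cv2.resize(im,(750,600),interpolation=cv2.INTER_CUBIC))
E
```

```text
[[ 0.4804 -0.082   0.01  ]
 [ 0.5477 -0.1186  0.01  ]
 [ 0.5001 -0.2162  0.01  ]
 [ 0.4282 -0.1787  0.01  ]] [0.077 0.109 0.081 0.11 ] [ 0.48909354 -0.14888292  0.01      ]
py ang 62.782605221620344
idx ang 62.41591191756281
wing [[ 0.4743 -0.1312  0.038 ]
 [ 0.5006 -0.163   0.038 ]] [ 0.48743921 -0.14714302  0.038     ] 129.56226045444438
```

View pics/c2.png

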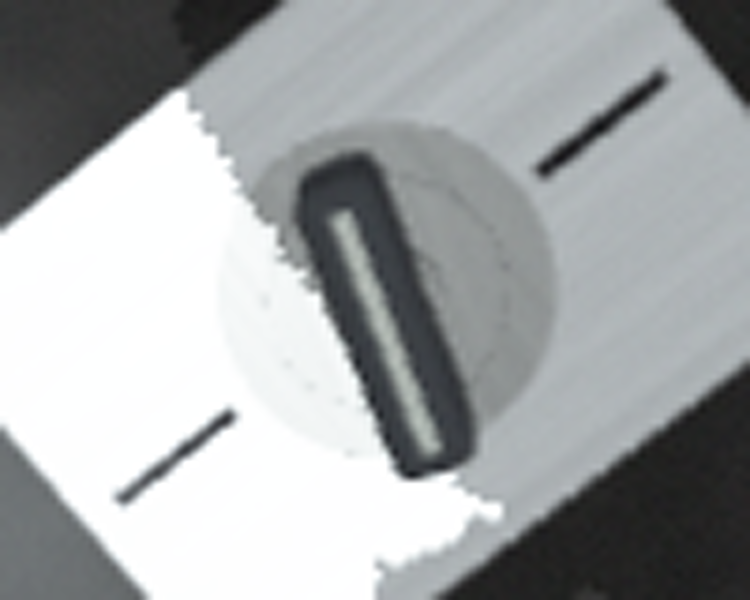

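```bash
python3 - <<'E'
from h import *
K,d,_=cam('wrist',bot.state());C=(K,d,np.load('Tw1.npy')@bot.camera_info('wrist')['hand_eye'])
g=lambda P,z:onz(C,np.array(P)/7.5+[229.6,139.6],z)
an=lambda v:np.degrees(np.arctan2(v[1],v[0]))
i=g([(540,172),(665,75),(120,500),(235,412)],.01);print(i,an(i[0]+i[1]-i[2]-i[3]),i.mean(0))
w=g([(342,212),(432,452)],.038);print(w,w.mean(0),an(w[0]-w[1]),np.linalg.norm(w[0]-w[1]))
w=g([(337,165),(440,470)],.038);print(w,w.mean(0),an(w[0]-w[1]),np.linalg.norm(w[0]-w[1]))
print(g([(388,288)],.013))
E
```

```text
[[ 0.50014748 -0.12466089  0.01      ]
 [ 0.5100723  -0.10547053  0.01      ]
 [ 0.46548739 -0.19212947  0.01      ]
 [ 0.47531726 -0.17345227  0.01      ]] 62.8659190707946 [ 0.48775611 -0.14892829  0.01      ]
[[ 0.47593707 -0.13675949  0.038     ]
 [ 0.49984137 -0.16097417  0.038     ]] [ 0.48788922 -0.14886683  0.038     ] 134.63042349583537 0.03402596449023269
[[ 0.47286096 -0.13147732  0.038     ]
 [ 0.50183078 -0.16276826  0.038     ]] [ 0.48734587 -0.14712279  0.038     ] 132.79418128032134 0.04264238793124913
[[ 0.48746911 -0.1477015   0.013     ]]
```

{"api": "arm_command", "payload": {"moves": [{"hand": 1,"x": 4.1,"y": 3.6,"z": -2,"twist": 0},{"hand": 1,"x": 4.1,"y": 3.6,"z": -2,"twist": 0},{"hand": 1,"x": 4.1,"y": 3.6,"z": -2,"twist": 0},{"hand": 1,"x": 4.1,"y": 3.6,"z": -1,"twist": 0},{"hand": 1,"x": 4.1,"y": 3.6,"z": 0,"twist": 0},{"hand": 1,"x": 4.1,"y": 3.6,"z": 0,"twist": 0},{"hand": 1,"x": 0,"y": 0,"z": 0,"twist": 0},{"hand": 1,"x": 0,"y": 0,"z": 0,"twist": 0}]}}

```text
time: 4.7
position: [0.5815, 0.1684, 0.3223]
ee_rot: [0.001, 0.541, 0.841, 0.0]
ft_force: [0.2, -0.5, 0.1]
gripper_width: 0.999
finger_force: 0.0
```

```bash
python3 - <<'E'
from h import *
s=bot.state();np.save('Tw2',tool(s));print(tool(s).round(4),s['time'])
im=bot.get_image('wrist');cv2.imwrite('pics/w2.png',im)
cv2.imwrite('pics/w2b.png',cv2.resize(im,(800,600),interpolation=cv2.INTER_CUBIC))
E
```

```text
[[-4.137e-01  9.104e-01  1.300e-03  5.815e-01]
 [ 9.104e-01  4.137e-01 -4.000e-04  1.684e-01]
 [-9.000e-04  1.100e-03 -1.000e+00  3.223e-01]
 [ 0.000e+00  0.000e+00  0.000e+00  1.000e+00]] 4.7
```

View pics/w2b.png

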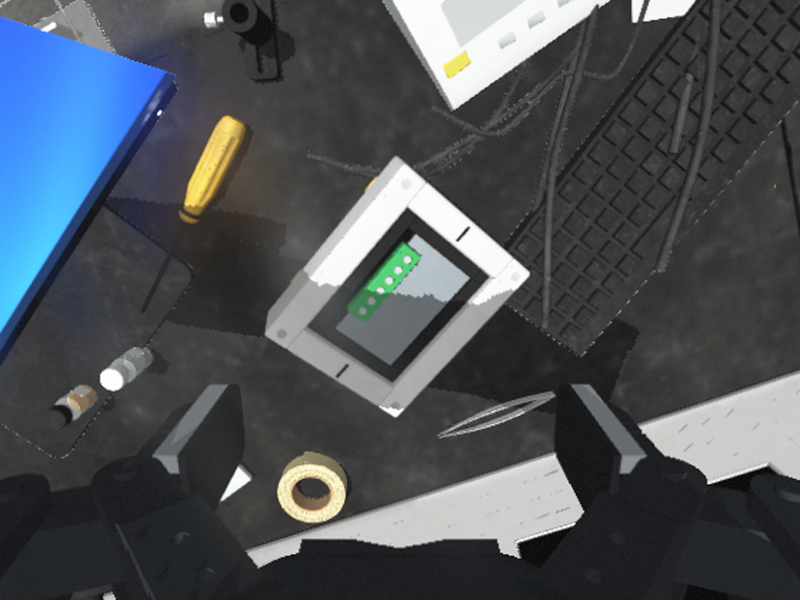

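```bash
cat > fr.py <<'E'
from h import *
from scipy.optimize import least_squares
def FR(p,z=.085):
    c,s=np.cos(p[2]),np.sin(p[2]);t=np.radians(12)
    ez=np.array([-np.sin(t)*c,-np.sin(t)*s,np.cos(t)]);ex=np.array([np.cos(t)*c,np.cos(t)*s,np.sin(t)])
    return np.c_[ex,np.cross(ez,ex),ez],np.array([p[0],p[1],z])
E
python3 - <<'E'
from fr import *
K,d,_=cam('wrist',bot.state());C=(K,d,np.load('Tw2.npy')@bot.camera_info('wrist')['hand_eye'])
uv=np.array([(408,208),(490,275),(396,382),(309,325)])/1.42857-.15
X=np.array([(44,-59,0),(-44,-59,0),(-44,59,0),(44,59,0)])/1000
# robot side= +x
def pr(p,X): Rm,o=FR(p);return proj(C,X@Rm.T+o)
for sg in (1,-1):
  r=least_squares(lambda p:(pr(p,X*[1,sg,1])-uv).ravel(),[.6,.13,2.9]);print(r.x,np.degrees(r.x[2]),r.cost,r.fun.round(1))
  q=r.x
  if r.cost<60: break
np.save('p0',q)
im=cv2.imread('pics/w2.png');im=cv2.resize(im[100:300,175:385],None,fx=3,fy=3,interpolation=cv2.INTER_CUBIC)
for h in([44,59],[66,81]):
  P=pr(q,np.array([(1,1,0),(1,-1,0),(-1,-1,0),(-1,1,0)])*np.array(h+[0])/1000)
  cv2.polylines(im,[((P-[175,100]+.33)*3).astype(int)],True,(0,0,255),1)
cv2.imwrite('pics/c3.png',im)
E
```

```text
[0.59843213 0.13177521 2.87181238] 164.542729125154 15.910527714811149 [-0.1 -2.9  3.2  0.  -0.7  2.1 -2.4  1.7]
```

View pics/c3.png

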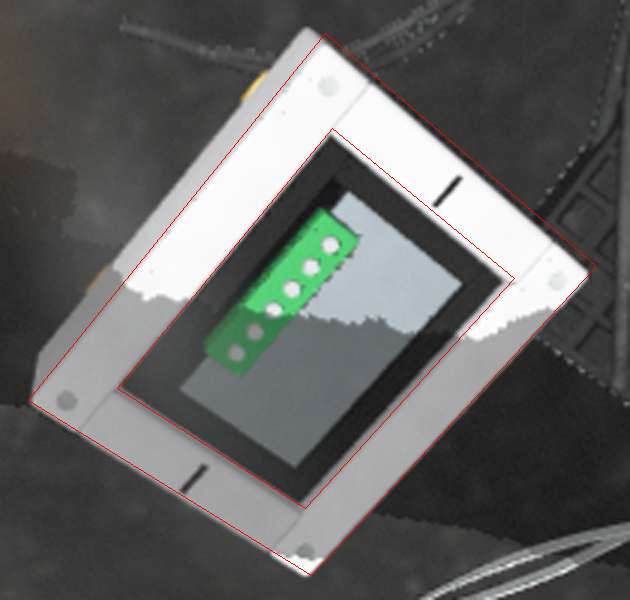

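```bash
python3 - <<'E'
from fr import *
K,d,_=cam('wrist',bot.state());C=(K,d,np.load('Tw2.npy')@bot.camera_info('wrist')['hand_eye'])
uv=np.array([(332,137),(505,283),(304,506),(120,385),(588,272),(308,575),(33,402)])/3+[174.67,99.67]
X=np.array([(44,-59,0),(-44,-59,0),(-44,59,0),(44,59,0),(-66,-81,0),(-66,81,0),(66,81,0)])/1000
# orientation per first fit
sg=1 if True else -1
for free in(0,1):
 for sg in(1,-1):
  def pr(p): Rm,o=FR(p,p[3] if free else .085);return proj(C,(X*[1,sg,1])@Rm.T+o)
  r=least_squares(lambda p:(pr(p)-uv).ravel(),[.6,.13,2.9,.085]);print(sg,r.x,np.degrees(r.x[2]),r.cost,r.fun.round(1))
E
```

```text
1 [0.5982051  0.13069678 2.86594798 0.085     ] 164.20672335962433 13.995390487197536 [-0.2 -1.9  2.4 -0.4 -0.6  1.7 -1.6  1.5  2.2 -0.4  0.1  0.7 -2.3 -0.1]
-1 [0.61875687 0.11219781 5.20885213 0.085     ] 298.4452431748515 26121.879849507848 [  61.2  124.4   -1.1   -4.5  -42.9  -71.2   24.7   48.8   -9.6  -22.7
  -66.  -113.    35.5   63.9]
1 [0.59929711 0.12818    2.86621701 0.07565005] 164.22213760236835 1.928557908507785 [-0.4 -0.1  0.8  0.  -0.5  0.4 -0.   1.1 -0.1  0.2  0.2 -1.   0.  -0.6]
-1 [ 0.70494358 -0.07920533  5.18650602 -0.58473044] 297.1649051653039 17147.55783078144 [ 18.1  93.  -40.8  15.1 -13.4 -57.4  49.5  12.2 -61.4  11.  -22.4 -87.4
  71.5  14.1]
```

{"api": "arm_command", "payload": {"moves": [{"hand": 1,"x": -4.15,"y": -3.6,"z": 1,"twist": 0},{"hand": 1,"x": -4.15,"y": -3.6,"z": 1,"twist": 0},{"hand": 1,"x": -4.15,"y": -3.6,"z": 3,"twist": 0},{"hand": 1,"x": -4.15,"y": -3.6,"z": 3,"twist": 0},{"hand": 1,"x": -4.15,"y": -3.6,"z": 3,"twist": 0},{"hand": 1,"x": -4.15,"y": -3.6,"z": 4,"twist": 0},{"hand": 0.6,"x": 0,"y": 0,"z": 2,"twist": -9.6},{"hand": 0.6,"x": 0,"y": 0,"z": 2,"twist": -9.6}]}}

```text
time: 5.75
position: [0.4881, -0.1448, 0.1348]
ee_rot: [0.001, 0.393, 0.92, -0.0]
ft_force: [-0.6, -0.0, -0.7]
gripper_width: 0.609
finger_force: 0.0
```

```bash
cat >> h.py <<'E'
def go(x,y,ang=None,z=None):
    s=bot.state();T=tool(s);a=np.degrees(np.arctan2(T[1,1],T[0,1]))
    dd=T[:3,:3].T@(np.array([x,y,T[2,3] if z is None else z])-T[:3,3])
    print('t',round(s['time'],2),'pos',T[:3,3].round(4),'ytool',a.round(2),'w',round(s['gripper_width'],3),'F',s['ft_force'].round(1),'-> cm',(dd*100).round(2),'twist',None if ang is None else round(a-ang,2))
E
python3 -c "
from h import *
go(.4877,-.148,43.7,.015)"
```

```text
t 5.75 pos [ 0.4881 -0.1448  0.1348] ytool 43.72 w 0.609 F [-0.6 -0.  -0.7] -> cm [-0.19 -0.25 11.98] twist 0.02
```

{"api": "arm_command", "payload": {"force": 25, "moves": [{"hand": 0.6,"x": -0.2,"y": -0.25,"z": 3,"twist": 0},{"hand": 0.6,"x": 0,"y": 0,"z": 4,"twist": 0},{"hand": 0.6,"x": 0,"y": 0,"z": 3,"twist": 0},{"hand": 0.6,"x": 0,"y": 0,"z": 1.95,"twist": 0},{"hand": 0.4,"x": 0,"y": 0,"z": 0,"twist": 0},{"hand": 0.3,"x": 0,"y": 0,"z": 0,"twist": 0},{"hand": 0,"x": 0,"y": 0,"z": 0,"twist": 0},{"hand": 0,"x": 0,"y": 0,"z": 0,"twist": 0}]}}

```text
time: 6.75
position: [0.489, -0.1462, 0.0164]
ee_rot: [0.001, 0.394, 0.919, 0.0]
ft_force: [-0.3, -1.8, 6.1]
gripper_width: 0.138
finger_force: 28.6
```

{"api": "arm_command", "payload": {"moves": [{"hand": 0,"x": 0,"y": 0,"z": 0,"twist": 0},{"hand": 0,"x": 0,"y": 0,"z": 0,"twist": 0}]}}

```text
time: 7.0
position: [0.4891, -0.1462, 0.0164]
ee_rot: [0.001, 0.394, 0.919, 0.0]
ft_force: [-1.1, -0.6, 6.5]
gripper_width: 0.131
finger_force: 28.6
```

{"api": "arm_command", "payload": {"moves": [{"hand": 0,"x": 0,"y": 0,"z": -2,"twist": 0},{"hand": 0,"x": 0,"y": 0,"z": -5,"twist": 0},{"hand": 0,"x": 0,"y": 0,"z": -5,"twist": 0},{"hand": 0,"x": 0,"y": 0,"z": -6,"twist": 0},{"hand": 0,"x": 1,"y": 2.2,"z": 0,"twist": 0},{"hand": 0,"x": 1.5,"y": 3.4,"z": 0,"twist": 0},{"hand": 0,"x": 2,"y": 4.6,"z": 0,"twist": 0},{"hand": 0,"x": 2,"y": 4.6,"z": 0,"twist": 0}]}}

```text
time: 8.0
position: [0.551, 0.0047, 0.196]
ee_rot: [0.0, 0.394, 0.919, 0.0]
ft_force: [1.0, -0.1, -1.6]
gripper_width: 0.136
finger_force: 27.5
```

{"api": "arm_command", "payload": {"moves": [{"hand": 0,"x": 2,"y": 4.6,"z": 0,"twist": 0},{"hand": 0,"x": 2,"y": 4.4,"z": 0,"twist": 0},{"hand": 0,"x": 1,"y": 2.4,"z": 0,"twist": 0},{"hand": 0,"x": 0.5,"y": 1.3,"z": 0,"twist": -2},{"hand": 0,"x": 0,"y": 0,"z": 0,"twist": -5},{"hand": 0,"x": 0,"y": 0,"z": 0,"twist": -4.4},{"hand": 0,"x": 0,"y": 0,"z": 0,"twist": 0},{"hand": 0,"x": 0,"y": 0,"z": 0,"twist": 0}]}}

```text
time: 9.0
position: [0.6046, 0.1302, 0.1954]
ee_rot: [0.0, 0.301, 0.954, -0.0]
ft_force: [0.3, 0.3, -1.4]
gripper_width: 0.13
finger_force: 27.5
```

```bash
python3 -c "
from h import *
go(.6045,.1306,55.1,.135)
np.save('Tw3',tool(bot.state()));cv2.imwrite('pics/w3.png',bot.get_image('wrist'))
cv2.imwrite('pics/s3.png',bot.get_image('scene'))
a=cv2.imread('pics/w3.png');b=cv2.imread('pics/s3.png')[130:330,180:360]
cv2.imwrite('pics/v3.png',np.hstack([cv2.resize(a[80:400,100:460],(440,391)),cv2.resize(b,(352,391),interpolation=2)]))
"
```

```text
t 9.0 pos [0.6046 0.1302 0.1954] ytool 54.93 w 0.13 F [ 0.3  0.3 -1.4] -> cm [0.03 0.03 6.04] twist -0.17
```

View pics/v3.png

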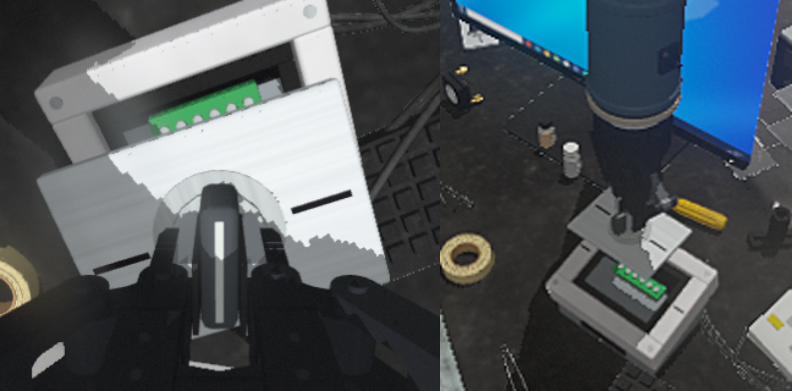

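```bash
python3 -c "
from h import *
K,d,_=cam('wrist',bot.state());C=(K,d,np.load('Tw3.npy')@bot.camera_info('wrist')['hand_eye'])
a=onz(C,[(131.1,227.3),(378.2,145.5)],.1895);v=a[1]-a[0];print(a,np.linalg.norm(v),np.degrees(np.arctan2(v[1],v[0])))
m=a.mean(0);n=np.array([-v[1],v[0],0])/np.linalg.norm(v);print(m-n*.04)
"
```

```text
[[0.55187361 0.08874028 0.1895    ]
 [0.58282409 0.19246452 0.1895    ]] 0.10824347460096814 73.3853200422939
[0.60567882 0.12916504 0.1895    ]
```

{"api": "arm_command", "payload": {"moves": [{"hand": 0,"x": 0,"y": 0,"z": 3,"twist": -0.5},{"hand": 0,"x": 0,"y": 0,"z": 3,"twist": 0},{"hand": 0,"x": 0,"y": 0,"z": 1.7,"twist": 0},{"hand": 0,"x": 0,"y": 0,"z": 0.5,"twist": 0},{"hand": 0,"x": 0,"y": 0,"z": 0.2,"twist": 0},{"hand": 0,"x": 0,"y": 0,"z": 0.1,"twist": 0}]}}

```text
time: 9.85
position: [0.6052, 0.131, 0.111]
ee_rot: [0.001, 0.296, 0.955, 0.0]
ft_force: [0.2, -1.5, -1.2]
gripper_width: 0.134
finger_force: 27.4
```

{"api": "arm_command", "payload": {"moves": [{"hand": 0,"x": 0,"y": 0,"z": 0.2,"twist": 0},{"hand": 0,"x": 0,"y": 0,"z": 0.2,"twist": 0},{"hand": 0,"x": 0,"y": 0,"z": 0.2,"twist": 0},{"hand": 0,"x": 0,"y": 0,"z": 0,"twist": 0}]}}

```text
time: 10.35
position: [0.6046, 0.131, 0.104]
ee_rot: [-0.0, 0.296, 0.955, -0.0]
ft_force: [-0.6, -0.7, -1.3]
gripper_width: 0.134
finger_force: 27.4
```

{"api": "arm_command", "payload": {"moves": [{"hand": 0,"x": 0,"y": 0,"z": 0.2,"twist": 0},{"hand": 0,"x": 0,"y": 0,"z": 0.2,"twist": 0},{"hand": 0,"x": 0,"y": 0,"z": 0,"twist": 0}]}}

```text
time: 10.72
position: [0.6046, 0.131, 0.1003]
ee_rot: [-0.0, 0.296, 0.955, 0.0]
ft_force: [-1.3, -0.6, 3.6]
gripper_width: 0.128
finger_force: 28.3
```

{"api": "arm_command", "payload": {"moves": [{"hand": 0,"x": 0,"y": 0,"z": 0.15,"twist": 0},{"hand": 0,"x": 0,"y": 0,"z": 0.15,"twist": 0},{"hand": 0,"x": 0,"y": 0,"z": 0,"twist": 0}]}}

```text
time: 11.1
position: [0.6049, 0.1309, 0.0976]
ee_rot: [0.0, 0.296, 0.955, 0.0]
ft_force: [-2.3, -0.3, 6.6]
gripper_width: 0.133
finger_force: 28.9
```

```bash
python3 -c "
from h import *
go(.6045,.1306,55.1,.096)
a=bot.get_image('wrist');b=bot.get_image('scene')[150:310,220:340]
cv2.imwrite('pics/v4.png',np.hstack([cv2.resize(a[80:400,100:460],(450,400)),cv2.resize(b,(300,400),interpolation=2)]))
"
```

```text
t 11.1 pos [0.6049 0.1309 0.0976] ytool 55.55 w 0.133 F [-2.3 -0.3  6.6] -> cm [ 0.01 -0.05  0.16] twist 0.45
```

View pics/v4.png

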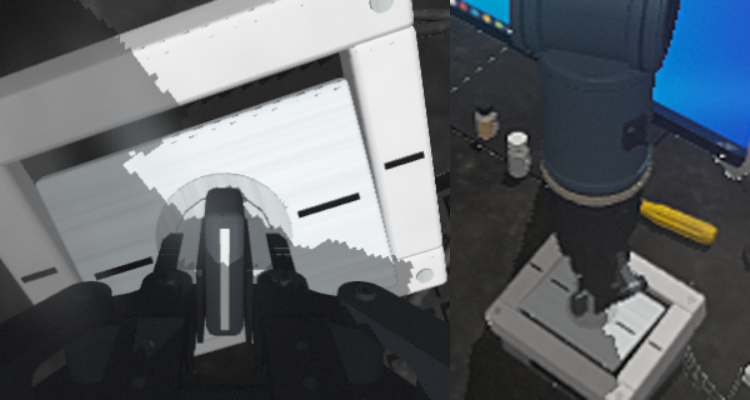

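{"api": "arm_command", "payload": {"moves": [{"hand": 0,"x": 0.14,"y": -0.05,"z": 0,"twist": 0},{"hand": 0,"x": 0,"y": 0,"z": 0.1,"twist": 0},{"hand": 0,"x": 0,"y": 0,"z": 0.1,"twist": 0},{"hand": 0,"x": 0,"y": 0,"z": 0,"twist": 0}]}}

```text
time: 11.7
position: [0.6048, 0.131, 0.0962]
ee_rot: [0.002, 0.296, 0.955, 0.001]
ft_force: [1.3, -2.0, 8.9]
gripper_width: 0.134
finger_force: 29.3
```

{"api": "arm_command", "payload": {"moves": [{"hand": 0,"x": 0,"y": 0,"z": 0.1,"twist": 0},{"hand": 0,"x": 0,"y": 0,"z": 0.1,"twist": 0},{"hand": 0,"x": 0,"y": 0,"z": 0,"twist": 0}]}}

```text
time: 12.08
position: [0.6056, 0.1306, 0.0947]
ee_rot: [0.002, 0.297, 0.955, 0.001]
ft_force: [2.0, -1.4, 11.3]
gripper_width: 0.132
finger_force: 30.3
```

{"api": "arm_command", "payload": {"moves": [{"hand": 0.2,"x": 0,"y": 0,"z": 0,"twist": 0},{"hand": 0.25,"x": 0,"y": 0,"z": 0,"twist": 0},{"hand": 0.35,"x": 0,"y": 0,"z": 0,"twist": 0},{"hand": 0.35,"x": 0,"y": 0,"z": 0,"twist": 0}]}}

```text
time: 12.58
position: [0.6027, 0.1312, 0.0929]
ee_rot: [-0.0, 0.296, 0.955, -0.0]
ft_force: [0.3, 0.7, 4.3]
gripper_width: 0.346
finger_force: 1.7
```

```bash
python3 -c "
from h import *
go(.6045,.1306,55.1,.096)
np.save('Tw5',tool(bot.state()));a=bot.get_image('wrist');b=bot.get_image('scene')[210:310,230:330]
cv2.imwrite('pics/w5.png',a)
cv2.imwrite('pics/v5.png',np.hstack([cv2.resize(a[80:400,100:460],(450,400)),cv2.resize(b,(350,400),interpolation=2)]))
"
```

```text
t 12.57 pos [0.6027 0.1312 0.0929] ytool 55.55 w 0.346 F [0.3 0.7 4.3] -> cm [-0.18  0.05 -0.31] twist 0.45
```

View pics/v5.png

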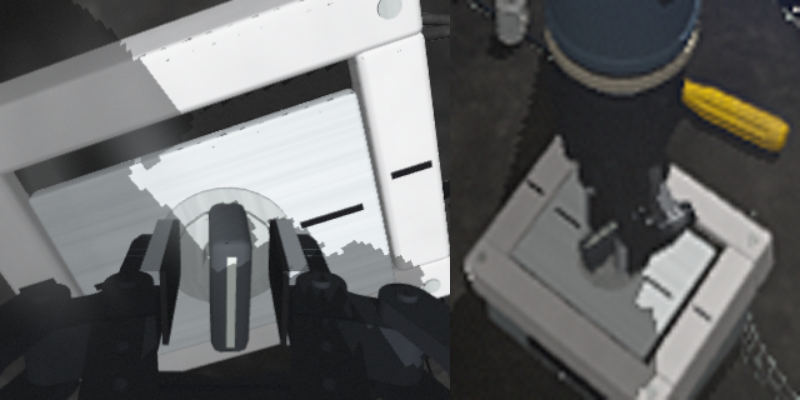

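```bash
python3 - <<'E'
from fr import *
K,d,_=cam('wrist',bot.state());C=(K,d,np.load('Tw5.npy')@bot.camera_info('wrist')['hand_eye'])
Rm,o=FR([.5998,.1324,np.radians(164.2)])
def pl(uv,z):
    a,r=ray(C,np.array(uv)*.8+[100,80]);a=Rm.T@(a-o);r=r@Rm
    return ((a+r*((z-a[2])/r[:,2])[:,None])*1000).round(1)
print('frame inner back corners, edge pt',pl([(15,175),(355,60),(395,255)],0))
print('frame mark',pl([(392,176),(432,164)],0))
for z in(0,.005,.010,.015):print(z,'panel back corners, idx, right edge',pl([(30,195),(355,90),(303,224),(363,207),(393,265)],z).tolist())
E
```

```text
frame inner back corners, edge pt [[ 43.2  57.6   0. ]
 [ 43.2 -55.4   0. ]
 [-36.  -55.9   0. ]]
frame mark [[ -1.  -60.    0. ]
 [ -1.3 -74.    0. ]]
0 panel back corners, idx, right edge [[34.9, 56.8, 0.0], [33.8, -53.6, 0.0], [-9.3, -26.2, 0.0], [-10.0, -48.1, 0.0], [-40.5, -54.4, 0.0]]
0.005 panel back corners, idx, right edge [[37.0, 53.9, 5.0], [36.0, -52.4, 5.0], [-5.5, -26.0, 5.0], [-6.2, -47.1, 5.0], [-35.6, -53.2, 5.0]]
0.01 panel back corners, idx, right edge [[39.1, 51.1, 10.0], [38.2, -51.2, 10.0], [-1.7, -25.8, 10.0], [-2.4, -46.1, 10.0], [-30.7, -51.9, 10.0]]
0.015 panel back corners, idx, right edge [[41.3, 48.2, 15.0], [40.4, -50.0, 15.0], [2.1, -25.6, 15.0], [1.5, -45.1, 15.0], [-25.7, -50.7, 15.0]]
```

```bash
cat > fit.py <<'E'
from fr import *
def fit(C,fr_uv,fr_X,pn_uv,pn_X,pn_edge=None):
    # q: frame x,y,yaw,z ; panel x,y,z, pitch(about frame y), yaw
    def res(q,full=False):
        Rm,o=FR(q[:3],q[3]); Rp=R.from_euler('yz',[q[7],q[8]]).as_matrix()
        a=proj(C,np.array(fr_X)@Rm.T+o)-fr_uv
        P=np.array(pn_X)@Rp.T+q[4:7]
        b=proj(C,P@Rm.T+o)-pn_uv
        pri=[(q[0]-.6)/.003,(q[1]-.132)/.003,(q[2]-2.866)/.01,(q[3]-.079)/.005]
        return np.r_[a.ravel(),b.ravel(),pri]
    r=least_squares(res,[.6,.132,2.866,.08,0,0,-.005,0,0]);q=r.x
    J=np.linalg.inv(r.jac.T@r.jac)
    print('frame',q[:4].round(4),'panel x,y,z mm',(q[4:7]*1000).round(1),'pitch,yaw deg',np.degrees(q[7:]).round(1),'sd',(np.sqrt(np.diag(J))[4:7]*1000).round(1),np.degrees(np.sqrt(np.diag(J))[7:]).round(1));print(r.fun.round(1));return q
E
python3 - <<'E'
from fit import *
K,d,_=cam('wrist',bot.state());C=(K,d,np.load('Tw5.npy')@bot.camera_info('wrist')['hand_eye'])
n=lambda p:np.array(p)*.8+[100,80]
fit(C,n([(15,175),(355,60),(412,170)]),np.array([(44,59,0),(44,-59,0),(0,-70,0)])/1000,
 n([(30,195),(355,90),(333,215.5)]),np.array([(40,55,10),(40,-55,10),(0,-37.5,10)])/1000)
E
```

```text
frame [0.6011 0.1301 2.8618 0.0798] panel x,y,z mm [-3.3 -0.4  0.8] pitch,yaw deg [ 7.5 -0.1] sd [0.5 0.4 1.2] [1.6 0.4]
[-0.6  0.6  1.9  1.  -1.6 -1.8  0.4  0.2  0.6 -0.7 -1.   0.6  0.4 -0.6
 -0.4  0.2]
```

{"api": "arm_command", "payload": {"force": 20, "moves": [{"hand": 0.35,"x": 0,"y": 0,"z": -0.3,"twist": 0},{"hand": 0.1,"x": 0,"y": 0,"z": 0,"twist": 0},{"hand": 0,"x": 0,"y": 0,"z": 0,"twist": 0},{"hand": 0,"x": 0,"y": 0,"z": 0,"twist": 0},{"hand": 0,"x": 0,"y": 0,"z": 0,"twist": 0}]}}

```text
time: 13.3
position: [0.603, 0.1313, 0.0961]
ee_rot: [-0.0, 0.296, 0.955, -0.0]
ft_force: [-1.2, 0.0, 2.8]
gripper_width: 0.145
finger_force: 20.3
```

{"api": "arm_command", "payload": {"moves": [{"hand": 0,"x": 0,"y": 0,"z": -0.3,"twist": 0},{"hand": 0,"x": 0,"y": 0,"z": -0.3,"twist": 0},{"hand": 0,"x": 0,"y": 0,"z": 0,"twist": 0}]}}

```text
time: 13.68
position: [0.6033, 0.1315, 0.1022]
ee_rot: [0.0, 0.296, 0.955, 0.0]
ft_force: [0.8, 0.6, -1.5]
gripper_width: 0.141
finger_force: 19.5
```

```bash
python3 -c "
from h import *
go(.6045,.1306,55.1,.096)"
```

```text
t 13.68 pos [0.6033 0.1315 0.1022] ytool 55.55 w 0.141 F [ 0.8  0.6 -1.5] -> cm [-0.15 -0.01  0.62] twist 0.45
```

{"api": "arm_command", "payload": {"moves": [{"hand": 0,"x": 0.24,"y": -0.08,"z": 0,"twist": 0},{"hand": 0,"x": 0,"y": 0,"z": 0.2,"twist": 0},{"hand": 0,"x": 0,"y": 0,"z": 0.2,"twist": 0},{"hand": 0,"x": 0,"y": 0,"z": 0.2,"twist": 0},{"hand": 0,"x": 0,"y": 0,"z": 0.1,"twist": 0},{"hand": 0,"x": 0,"y": 0,"z": 0,"twist": 0}]}}

```text
time: 14.42
position: [0.601, 0.1318, 0.0953]
ee_rot: [0.0, 0.296, 0.955, -0.0]
ft_force: [-1.3, -0.9, 4.3]
gripper_width: 0.138
finger_force: 24.8
```

{"api": "arm_command", "payload": {"moves": [{"hand": 0.2,"x": 0,"y": 0,"z": 0,"twist": 0},{"hand": 0.3,"x": 0,"y": 0,"z": 0,"twist": 0},{"hand": 0.35,"x": 0,"y": 0,"z": -0.2,"twist": 0},{"hand": 0.35,"x": 0,"y": 0,"z": -0.2,"twist": 0}]}}

```text
time: 14.92
position: [0.6007, 0.132, 0.0991]
ee_rot: [-0.0, 0.296, 0.955, -0.0]
ft_force: [0.0, -1.1, 0.3]
gripper_width: 0.351
finger_force: 0.0
```

```bash
python3 - <<'E'
from h import *
go(.6045,.1306,55.1,.096)
np.save('Tw6',tool(bot.state()));a=bot.get_image('wrist');cv2.imwrite('pics/w6.png',a);cv2.imwrite('pics/s6.png',bot.get_image('scene'))
b=cv2.imread('pics/w5.png')
# crude text view of grey levels to find edges along probe lines
g=cv2.cvtColor(a,6).astype(int);g5=cv2.cvtColor(b,6).astype(int)
for nm,q in(('w5',g5),('w6',g)):
  print(nm,'col330',q[90:280:3,330].tolist());print('row210',q[210,330:470:3].tolist());print('col200',q[110:260:3,200].tolist())
E
```

```text
t 14.93 pos [0.6007 0.132  0.0991] ytool 55.55 w 0.351 F [ 0.  -1.1  0.3] -> cm [-0.4   0.1   0.31] twist 0.45
w5 col330 [241, 239, 239, 238, 239, 239, 239, 239, 238, 239, 239, 238, 237, 236, 237, 236, 226, 168, 25, 39, 42, 42, 44, 37, 40, 35, 167, 213, 236, 233, 237, 237, 235, 237, 233, 234, 235, 237, 238, 235, 237, 240, 236, 233, 237, 237, 242, 241, 241, 238, 239, 236, 235, 236, 236, 161, 121, 119, 121, 120, 118, 118, 120, 120]
row210 [237, 240, 239, 240, 240, 239, 237, 235, 234, 233, 233, 234, 236, 236, 235, 235, 236, 239, 239, 240, 240, 239, 175, 106, 191, 222, 238, 239, 240, 240, 240, 239, 240, 237, 238, 209, 126, 31, 49, 237, 221, 54, 51, 50, 47, 48, 49]
col200 [133, 175, 130, 132, 124, 125, 135, 150, 150, 148, 149, 150, 151, 151, 152, 151, 152, 151, 149, 150, 148, 146, 146, 147, 144, 128, 77, 75, 74, 74, 71, 70, 68, 128, 125, 149, 146, 145, 148, 147, 144, 144, 140, 142, 143, 146, 143, 141, 147, 144]
w6 col330 [226, 244, 242, 240, 239, 240, 239, 239, 239, 239, 240, 240, 240, 239, 239, 237, 237, 235, 185, 33, 41, 44, 41, 45, 44, 80, 176, 232, 235, 233, 236, 234, 236, 234, 232, 236, 233, 237, 234, 236, 238, 236, 231, 235, 237, 241, 240, 238, 239, 238, 234, 231, 236, 204, 147, 120, 122, 121, 120, 120, 120, 120, 119, 120]
row210 [238, 239, 238, 236, 235, 233, 231, 231, 232, 235, 236, 234, 233, 234, 237, 239, 238, 239, 238, 233, 51, 98, 125, 210, 230, 240, 240, 241, 241, 240, 240, 239, 239, 239, 238, 129, 33, 239, 222, 54, 51, 52, 49, 48, 49, 49, 49]
col200 [59, 45, 101, 128, 124, 125, 126, 127, 133, 150, 150, 152, 152, 151, 151, 154, 152, 151, 152, 150, 151, 151, 150, 151, 149, 148, 134, 81, 78, 77, 76, 75, 85, 127, 147, 236, 233, 147, 146, 145, 143, 142, 141, 143, 145, 142, 145, 144, 143, 141]
```

{"api": "arm_command", "payload": {"moves": [{"hand": 0.4,"x": 0,"y": 0,"z": -2,"twist": 0},{"hand": 0.7,"x": 0,"y": 0,"z": -4,"twist": 0},{"hand": 1,"x": 1,"y": 0,"z": -4,"twist": 0},{"hand": 1,"x": 2,"y": 0,"z": -4,"twist": 0},{"hand": 1,"x": 1,"y": 0,"z": 0,"twist": 0},{"hand": 1,"x": 0,"y": 0,"z": 0,"twist": 0},{"hand": 1,"x": 0,"y": 0,"z": 0,"twist": 0}]}}

```text
time: 15.9
position: [0.5676, 0.1542, 0.238]
ee_rot: [-0.001, 0.296, 0.955, -0.001]
ft_force: [-0.2, 0.2, 0.6]
gripper_width: 0.998
finger_force: 0.0
```

```bash
cat > rect.py <<'E'
from fr import *
def rectify(im,T,p,z,zf=0.):
    K,d,_=cam('wrist',bot.state());C=(K,d,T@bot.camera_info('wrist')['hand_eye'])
    Rm,o=FR(p,z); xs=np.arange(-70,70.1,.5);ys=np.arange(-85,85.1,.5)
    X,Y=np.meshgrid(xs,ys,indexing='ij');P=np.c_[X.ravel()/1000,Y.ravel()/1000,np.full(X.size,zf)]
    uv=proj(C,P@Rm.T+o).reshape(*X.shape,2).astype(np.float32)
    return cv2.cvtColor(cv2.remap(im,uv[...,0],uv[...,1],1),6),xs,ys
E
python3 - <<'E'
from rect import *
go=__import__('h').go;go(.6,.132,55.1)
T=tool(bot.state());np.save('Tw7',T);im=bot.get_image('wrist');cv2.imwrite('pics/w7.png',im)
g,xs,ys=rectify(im,T,[.601,.1301,2.862],.0798)
def px(y0,y1,lo,hi):
    r=np.median(g[:,(ys>=y0)&(ys<=y1)],1);m=(xs>=lo)&(xs<=hi);print(f'y{y0}..{y1} x{lo}..',r[m][::2].astype(int).tolist())
def py(x0,x1,lo,hi):
    r=np.median(g[(xs>=x0)&(xs<=x1)],0);m=(ys>=lo)&(ys<=hi);print(f'x{x0}..{x1} y{lo}..',r[m][::2].astype(int).tolist())
for y in(-45,-25,25,45):px(y-3,y+3,28,70);px(y-3,y+3,-70,-30)
for x in(-25,25):py(x-3,x+3,48,85);py(x-3,x+3,-85,-45)
E
```

```text
t 15.9 pos [0.5676 0.1542 0.238 ] ytool 55.53 w 0.998 F [-0.2  0.2  0.6] -> cm [-3.93  0.01 -0.  ] twist 0.43
y-48..-42 x28.. [236, 235, 235, 235, 234, 232, 236, 227, 184, 160, 87, 42, 43, 43, 42, 43, 44, 52, 119, 204, 234, 238, 238, 238, 238, 238, 239, 239, 239, 239, 239, 240, 240, 240, 241, 241, 241, 243, 243, 232, 198, 184, 183]
y-48..-42 x-70.. [54, 55, 55, 53, 60, 105, 142, 146, 146, 146, 146, 147, 146, 147, 146, 146, 146, 147, 147, 147, 147, 147, 144, 138, 143, 145, 144, 143, 145, 148, 148, 147, 145, 143, 143, 145, 146, 145, 147, 149, 148]
y-28..-22 x28.. [237, 237, 236, 237, 236, 235, 237, 237, 197, 171, 115, 43, 43, 44, 43, 43, 43, 53, 122, 205, 234, 236, 236, 236, 236, 236, 237, 238, 238, 238, 239, 240, 240, 241, 241, 242, 243, 244, 245, 233, 199, 184, 182]
y-28..-22 x-70.. [30, 31, 32, 36, 58, 109, 140, 144, 144, 144, 143, 144, 144, 144, 145, 145, 146, 147, 148, 147, 148, 149, 147, 139, 141, 144, 143, 142, 144, 147, 149, 148, 146, 145, 144, 146, 146, 145, 146, 148, 148]
y22..28 x28.. [152, 162, 185, 207, 218, 210, 228, 239, 229, 188, 166, 110, 84, 84, 84, 85, 85, 90, 141, 2
[... 907 characters left out ...]
45, 145, 145, 145, 145, 146, 146, 147, 147, 148, 148, 144, 120, 69, 50]
x-28..-22 y-85.. [39, 40, 42, 43, 41, 79, 188, 227, 236, 238, 237, 237, 238, 238, 237, 238, 239, 238, 238, 231, 179, 148, 147, 147, 147, 141, 133, 113, 92, 61, 43, 53, 178, 232, 238, 238, 237, 238, 238, 237, 237]
x22..28 y48.. [144, 143, 144, 143, 143, 143, 143, 143, 143, 143, 142, 128, 110, 108, 119, 135, 142, 147, 149, 149, 148, 148, 149, 149, 150, 150, 151, 150, 150, 150, 150, 149, 150, 150, 147, 125, 55, 34]
x22..28 y-85.. [44, 45, 44, 44, 44, 71, 189, 230, 240, 242, 242, 242, 242, 242, 242, 242, 242, 242, 242, 242, 242, 242, 243, 243, 242, 234, 220, 164, 102, 62, 46, 139, 219, 234, 234, 235, 234, 235, 234, 234, 234]
```

```bash
cat > efit.py <<'E'
from fr import *
def efit(im,T,p0,z0,edges,wing=None):
    """edges: (body 'f'/'p', axis, value mm, search lo,hi mm rectified, other-coordinate list, sign)"""
    K,d,_=cam('wrist',bot.state());C=(K,d,T@bot.camera_info('wrist')['hand_eye'])
    g=cv2.cvtColor(im,6).astype(np.float32);R0,o0=FR(p0,z0);obs=[]
    for b,ax,val,lo,hi,oth,sg in edges:
        t=np.arange(lo,hi,.1)
        for c in oth:
            acc=0
            for dc in(-1.5,-.75,0,.75,1.5):
                P=np.zeros((len(t),3));P[:,ax]=t;P[:,1-ax]=c+dc
                uv=proj(C,P/1000@R0.T+o0).astype(np.float32);acc=acc+cv2.remap(g,uv[:,0],uv[:,1],1).ravel()
            s=cv2.GaussianBlur(acc[:,None],(1,0),4,sigmaY=4).ravel() if False else np.convolve(acc,np.ones(7)/7,'same')
            gr=np.gradient(s)*sg;gr[:8]=gr[-8:]=-9e9;i=gr.argmax()
            P=np.zeros((1,3));P[0,ax]=t[i];P[0,1-ax]=c;obs.append((b,ax,val,c,proj(C,P/1000@R0.T+o0)[0],t[i]))
    def res(q):
        Rm,o=FR(q[:3],q[3]);Rp=R.from_euler('xyz',[q[9],q[7],q[8]]).as_matrix();out=[]
        for b,ax,val,c,uv,_ in obs:
            E=np.zeros((2,3));E[:,ax]=val;E[:,1-ax]=[c-5,c+5]
            if b=='p':E[:,2]=10;E=E/1000@Rp.T+q[4:7]
            else:E=E/1000
            l=proj(C,E@Rm.T+o);n=(l[1]-l[0])[::-1]*[1,-1];out.append((uv-l[0])@n/np.linalg.norm(n))
        return np.r_[out,(q[3]-.082)/.01,q[9]/.02]
    r=least_squares(res,[*p0,z0,0,0,-.005,0,0,0],loss='soft_l1');q=r.x;sd=np.sqrt(np.diag(np.linalg.pinv(r.jac.T@r.jac)))*.7
    print('frame',q[:4].round(4),'panel xyz mm',(q[4:7]*1e3).round(1),'pitch,yaw,roll',np.degrees(q[7:]).round(1),'sd',(sd[4:7]*1e3).round(1),np.degrees(sd[7:]).round(1))
    print([(b,ax,val,c,round(float(t),1),round(float(e),1)) for (b,ax,val,c,uv,t),e in zip(obs,r.fun)])
    return q,C
E
python3 - <<'E'
from efit import *
im=cv2.imread('pics/w7.png');Y=[-45,-25,0,25,45];X=[-25,0,25]
E=[('f',0,44,42,50,Y,1),('f',0,-66,-69,-61,Y,1),('f',1,81,79,86,X,-1),('f',1,-81,-84,-76,X,1),
('p',0,40,32,37.5,[-45,-25,25],-1),('p',0,-40,-49,-44,Y,1),('p',1,55,56,61.5,[-25,25],-1),('p',1,-55,-56.5,-51,[-25,25],1)]
q,C=efit(im,np.load('Tw7.npy'),[.601,.1301,2.862],.0798,E);np.save('q7',q)
E
```

```text
frame [0.5981 0.1293 2.8632 0.0829] panel xyz mm [-2.9  0.4 -4.7] pitch,yaw,roll [-0.5 -1.   0.1] sd [1.1 0.4 1.6] [0.7 0.6 0.7]
[('f', 0, 44, -45, 46.3, -0.2), ('f', 0, 44, -25, 46.3, -0.2), ('f', 0, 44, 0, 46.2, -0.1), ('f', 0, 44, 25, 46.4, -0.4), ('f', 0, 44, 45, 46.1, -0.1), ('f', 0, -66, -45, -65.1, 0.2), ('f', 0, -66, -25, -65.4, 0.4), ('f', 0, -66, 0, -65.3, 0.3), ('f', 0, -66, 25, -65.4, 0.3), ('f', 0, -66, 45, -65.4, 0.3), ('f', 1, 81, -25, 83.5, -0.1), ('f', 1, 81, 0, 83.4, -0.3), ('f', 1, 81, 25, 83.4, -0.3), ('f', 1, -81, -25, -79.7, 0.2), ('f', 1, -81, 0, -79.7, 0.2), ('f', 1, -81, 25, -79.6, 0.3), ('p', 0, 40, -45, 35.6, -0.0), ('p', 0, 40, -25, 35.9, -0.0), ('p', 0, 40, 25, 36.5, 0.1), ('p', 0, -40, -45, -46.3, -0.0), ('p', 0, -40, -25, -46.0, -0.0), ('p', 0, -40, 0, -45.7, -0.0), ('p', 0, -40, 25, -45.3, -0.0), ('p', 0, -40, 45, -45.1, 0.0), ('p', 1, 55, -25, 60.2, 0.3), ('p', 1, 55, 25, 59.1, -0.2), ('p', 1, -55, -25, -53.4, -0.1), ('p', 1, -55, 25, -54.1, 0.0)]
```

```bash
cat > wing.py <<'E'
from fr import *
def wing(im,T,q,zt=.038,show=True,c0=None):
    K,d,_=cam('wrist',bot.state());C=(K,d,T@bot.camera_info('wrist')['hand_eye'])
    Rm,o=FR(q[:3],q[3]);zf=q[6]+zt;c0=q[4:6]*1e3 if c0 is None else c0
    t=np.arange(-32,32.01,.25);X,Y=np.meshgrid(c0[0]+t,c0[1]+t,indexing='ij')
    uv=proj(C,np.c_[X.ravel()/1e3,Y.ravel()/1e3,np.full(X.size,zf)]@Rm.T+o).reshape(*X.shape,2).astype(np.float32)
    g=cv2.cvtColor(cv2.remap(im,uv[...,0],uv[...,1],1),6)
    m=((g<100)*255).astype(np.uint8);m=cv2.morphologyEx(m,cv2.MORPH_CLOSE,np.ones((13,13)))
    n,l,st,ce=cv2.connectedComponentsWithStats(m)
    for i in range(1,n):
        if st[i,4]>1500:
            r=cv2.minAreaRect(cv2.findContours((l==i).astype(np.uint8),0,1)[0][0]);print('blob mm',[(r[0][1]/4-32+c0[0]).__round__(1),(r[0][0]/4-32+c0[1]).__round__(1)],(np.array(r[1])/4).round(1),r[2],st[i,4]/16)
    if show:
        s=g[::8,::5]
        for row in s[::1]:print(''.join(' .:-=+*#%@'[int(v)*10//256] for v in row))
    return g,C,Rm,o,zf
E
python3 - <<'E'
from wing import *
wing(cv2.imread('pics/w7.png'),np.load('Tw7.npy'),np.load('q7.npy'))
E
```

```text
blob mm [np.float64(3.4), np.float64(-1.1)] [14.3 54.7] 15.52410888671875 628.25
++++++++++++++++++++++++++++++++++++++++++++++++++++
++++++++++++++++++++++++++++++++++++++++++++++++++++
++++++++++++++++++++++++++++++++++++++++++++++++++++
++++++++++++++++++++++++++++++++++++++++++++++++++++
++++++++++++++++++++++++++++++++++++++++++++++++++++
++++++++++++++++++++++++++++++++++++++++++++++++++++
+++++++++++++++++++++++++++-::-+++++++++++++++++++++
+++++++++++++++++++++++++=:::-=:::=+++++++++++++++++
+++++++++++++++++++++++++-:::++-::-+++++++++++++++++
++++++++++++++++++++++++=:::-+=:::-+++++++++++++++++
++++++++++++++++++++++++-:::++-:::=+++++++++++++++++
+++++++++++++++++++++++=:::-+=::::++++++++++++++++++
+++++++++++++++++++++++-:::++-:::-++++++++++++++++++
++++++++++++++++++++++=:::=+=::::+++++++++++++++++++
+++++++++++++++++=====::::++-:::-+++++++++++++++++++
+++++++++++++++======-:::=+=::::=+++++++++++++++++++
++++++++++++=========::::++-:::-==++++++++++++++++++
++++++++++==========-:::=+=::::=====++++++++++++++++
+++++++++===========::::++-:::-======+++++++++++++++
++++++++===========-:::=+=::::====+===++++++++++++++
@%#*+**+===++=++*+=----*+-:::-==+======+++++++++++++
@@@@@@%%*#%#%#%%#+-:--#%=::::==+=======+++++++++++++
@@@@@@%%%%%%%%%%+=:--=@%-:::===+=====+==++++++++++++
%%%%@@%%%%##%%%%#----#@*-:::==+======+==++++++++++++
:.:=@%%%%%#*%%%*=-----=---:--========+=+++=-:-:-:-::
%@@@@@#%%%%#%%#+-:--------:-=+======++=++++=========
@@@@@@#%%%%#%%#+-::::----:-==+======++=+++++++++++++
@@@@@@%%%%%#+%%*::::::::::==+====+=+++=+++++++++++++
@@@@@@@#%%%%#*%*:::::::::++++=====++++++++++++++++++
@@@@@@@@%%%%%%*=::::::::-#*++====+++++++++++++++++++
@@@@@@@@%%%%%%%=::::::::+%%%+==+++++++++++++++++++++
@@@@@@@@@%%%%%%*=::::::-*###*+++++++++++++++++++++++
@@@@@@@@@@@%%%%%%##===+%%%%%#+++==++++++++++++++++++
```

{"api": "arm_command", "payload": {"force": 20, "moves": [{"hand": 0.5,"x": -2.3,"y": 0.05,"z": 4,"twist": 0},{"hand": 0.5,"x": -2.4,"y": 0.05,"z": 4,"twist": -1},{"hand": 0.5,"x": 0,"y": 0,"z": 3.5,"twist": 0},{"hand": 0.5,"x": 0,"y": 0,"z": 1.6,"twist": 0},{"hand": 0.5,"x": 0,"y": 0,"z": 0,"twist": 0}]}}

```text
time: 16.58
position: [0.6065, 0.1288, 0.1071]
ee_rot: [-0.001, 0.288, 0.958, -0.001]
ft_force: [-0.5, 0.3, -0.0]
gripper_width: 0.502
finger_force: 0.0
```

```bash
python3 - <<'E'
from wing import *
import h
h.go(.6069,.1286,56.6,.099)
T=tool(bot.state());im=bot.get_image('wrist');cv2.imwrite('pics/w8.png',im);q=np.load('q7.npy')
wing(im,T,q)
E
```

```text
t 16.57 pos [0.6065 0.1288 0.1071] ytool 56.54 w 0.502 F [-0.5  0.3 -0. ] -> cm [-0.04  0.01  0.81] twist -0.06
blob mm [np.float64(-15.2), np.float64(0.4)] [39.5 64. ] 90.0 516.6875
blob mm [np.float64(2.7), np.float64(-1.5)] [12.5 54.5] 18.434947967529297 621.6875
blob mm [np.float64(1.2), np.float64(28.8)] [16.7 42.2] 19.653823852539062 393.75
 ...   ..   ................................ ......:
. .    ..   .......................................:
....  ..    ++++++++++++++++++++++++++++++++++++++++
....  ..    ++++++++++++++++++++++++++++++++++++++++
........    ++++++++++++++++++++++++++++++++++++++++
...==..     ++++++++++++++++++++++++++++++++++++++++
..:==..     +++++++++++++++:::::=+++++++++++++++++++
*%%%+.      +++++++++++++=:::=+-::-+++++++++++++++++
===+::     :+++++++++++++::::++:::-++++++++++++++++.
====..     =++++++++++++=:::=+=::::+++++++++++++++. 
====..     +++++++++++++::::++::::+++++++++++++++.  
====:.    .++++++++++++=:::++=::::++++++++++++++.   
====:.    =++++++++++++::::++::::++++++++++++++.   .
====-.    ++++++++++++=:::++-::::+++++++++++++.    .
-===-.   
[... 297 characters left out ...]
:.     .---
@@%++++#%%%%##%%%%+:--+@@----+=======++++.     .----
@@#@@+#@%%%%#%%%%+----@@+---+*========++:.   .:-----
@@@@@@@%%%%%#%%%+=:--*@%----#*+=======+=.....------.
@@@@@@@%%%%%%%%%#:---%@=---+#+========+.....-----...
.....%@%%%%#%%%%=:---------**+========-...:-----....
@@@@@@@%%%%%#%%+-:--------=+%#========...-----......
@@@@@@@#%%%%*%%+:::::----:+%%#+======-..-----++-++++
@@@@@@@%%%%%##%#:::::::--+%%%#*+=+=====----+++++++++
@@@@@@@@#%%%%%#%.::::::::%%%###==+===+++++++++++++++
@@@@@@@@@%%%%%%-::::::::+%%%##*+++=+++++++++++++++++
@@@@@@@@@@#%%%%+::::::::%%%*+#%*++++++++++++++++++++
@@@@@@@@@@@#%%%%%-:::::**#%%%%%#++++++++++++++++++++
@@@@@@@@@@@@%#%%%#%%%#%%%%%%%%%#++++++++++++++++++++
```

{"api": "arm_command", "payload": {"moves": [{"hand": 0.4,"x": 0,"y": 0,"z": 0.8,"twist": 0},{"hand": 0.18,"x": 0,"y": 0,"z": 0,"twist": 0},{"hand": 0.18,"x": 0,"y": 0,"z": 0,"twist": 0},{"hand": 0.18,"x": 0,"y": 0,"z": 0,"twist": 0},{"hand": 0.18,"x": 0,"y": 0,"z": 0,"twist": 8},{"hand": 0.18,"x": 0,"y": 0,"z": 0,"twist": 8}]}}

```text
time: 17.38
position: [0.6073, 0.1285, 0.1004]
ee_rot: [0.0, 0.42, 0.907, 0.0]
ft_force: [-0.1, -0.7, 0.4]
gripper_width: 0.176
finger_force: 1.7
```

{"api": "arm_command", "payload": {"moves": [{"hand": 0.18,"x": 0,"y": 0,"z": 0,"twist": 9},{"hand": 0.18,"x": 0,"y": 0,"z": 0,"twist": 9},{"hand": 0.18,"x": 0,"y": 0,"z": 0,"twist": 9},{"hand": 0.18,"x": 0,"y": 0,"z": 0,"twist": 9},{"hand": 0.18,"x": 0,"y": 0,"z": 0,"twist": 9},{"hand": 0.18,"x": 0,"y": 0,"z": 0,"twist": 9},{"hand": 0.18,"x": 0,"y": 0,"z": 0,"twist": 0}]}}

```text
time: 18.25
position: [0.6073, 0.1291, 0.1003]
ee_rot: [0.0, 0.785, 0.62, 0.0]
ft_force: [0.3, 0.0, 1.2]
gripper_width: 0.184
finger_force: 1.2
```

```bash
python3 - <<'E'
from wing import *
import h
h.go(.6069,.1286,-17,.099)
T=tool(bot.state());im=bot.get_image('wrist');cv2.imwrite('pics/w9.png',im);np.save('Tw9',T);q=np.load('q7.npy')
wing(im,T,q)
E
```

```text
t 18.25 pos [0.6073 0.1291 0.1003] ytool -13.38 w 0.184 F [0.3 0.  1.2] -> cm [-0.06 -0.03  0.13] twist 3.62
blob mm [np.float64(-2.9), np.float64(1.7)] [61.2 64. ] -0.0 2626.25
++++++++++++++++++++++++++++++++++ ..      .   . .. 
++++++++++++++++++++++++++++++++=.  .          . ...
+++++++++++++++++++++++++++++=   .           .   ...
++++++++++++++++++++++++++++-         .    . .  . ..
++++++++++++++++++++++++++-. .....  ...   .     ... 
++++++++++++++++++++++:.      ..  .  . .   .. .  ...
++++++++++++++++++=. ..  .  ....   . ..   .. .  ....
+++++++++++++++++:  . .   ..  .. .. .... . . .......
+++++++++++++++++.   ...:--  ..... ..... ....... . .
++++++++++++=====..--------:. ....... ..............
++++++++=====--------------==--....... .......:-=+++
+++++========-----------:.......................=+++
++++=========---:..         .   .   .:-==+++++++++++
++==========-      ..   .....::::.......:+++++++++++
+======-=:.............:...::..:::::::::.=+++++++++=
+=====:...:.::::.::::::::-====++++++++++:-++++++++++
====:....:::+++++++++++++++++++===---::::-++++++++++
===......::::::::::::::::::.:::::::......-+++++++++=
===......::::::::::::::::::::::.........-++++++++++=
===......::::::.::...................          .+++=
===..................::.......:=+++++++++++++++++++=
====-::----=.................        . .......=++++=
============---------:..................  ..::-=++++
+===========-------------==:..... .         .  .    
++=============-----------........  .   . .         
+++============:......:--......  .  .              .
+++++==========:.......... .. ..   .   .        .   
+++++++==========......... ....             ..  .   
++++++++++==========+-.   ....  .  .   .    . .     
+++++++++++++++++++++++++:..    .      .    ...     
++++++++++++++++++++++++++:    . ..        ....     
++++++++++++++++++++++++++++++......   ..    .      
++++++++++++++++++++++++++++++......... .    . .
```

```bash
cat > ang.py <<'E'
from wing import *
def line(C,Rm,o,im,zf,x0,ylist,half,bright):
    g=cv2.cvtColor(im,6).astype(np.float32);pts=[]
    t=np.arange(-half,half+.01,.1)
    for y in ylist:
        uv=proj(C,np.c_[(x0+t)/1e3,np.full(len(t),y/1e3),np.full(len(t),zf)]@Rm.T+o).astype(np.float32)
        r=cv2.remap(g,uv[:,0],uv[:,1],1).ravel();r=r-np.median(r);w=np.clip(r if bright else -r,0,None);w[w<.5*w.max()]=0
        if w.max()>25: pts.append(((w@t)/w.sum()+x0,y))
    return np.array(pts)
def ang(im,T,q,xs=-4,xi=-3,show=False):
    K,d,_=cam('wrist',bot.state());C=(K,d,T@bot.camera_info('wrist')['hand_eye']);Rm,o=FR(q[:3],q[3])
    def fit(P):
        for _ in range(3):
            c=np.polyfit(P[:,1],P[:,0],1);e=P[:,0]-np.polyval(c,P[:,1]);k=abs(e)<max(2*np.median(abs(e)),.3);P=P[k]
        return np.degrees(np.arctan(c[0])),c[1],len(P),e.std()
    s=line(C,Rm,o,im,q[6]+.038,xs,np.arange(-12,15,1.),4,True);f=fit(s);print('slot ang',f)
    a=line(C,Rm,o,im,q[6]+.010,xi,np.r_[np.arange(30,47,1.)],4,False);b=line(C,Rm,o,im,q[6]+.010,xi,-np.arange(28,47,1.),4,False)
    print('idx pts',a.round(1).tolist()[::4],b.round(1).tolist()[::4])
    if len(a)+len(b)>4:
        p=np.r_[a,b] if len(a) and len(b) else (a if len(a) else b);h=fit(p);print('idx ang',h,'-> slot - idx',f[0]-h[0])
    if show:
        Rm,o=FR(q[:3],q[3]);X,Y=np.meshgrid(np.arange(-25,20,2),np.arange(-60,61,1.25),indexing='ij')
        uv=proj(C,np.c_[X.ravel()/1e3,Y.ravel()/1e3,np.full(X.size,q[6]+.01)]@Rm.T+o).reshape(*X.shape,2).astype(np.float32)
        for row in cv2.cvtColor(cv2.remap(im,uv[...,0],uv[...,1],1),6):print(''.join(' .:-=+*#%@'[int(v)*10//256] for v in row))
E
python3 - <<'E'
from ang import *
ang(cv2.imread('pics/w9.png'),np.load('Tw9.npy'),np.load('q7.npy'),show=True)
E
```

```text
slot ang (np.float64(-3.484441442574187), np.float64(-3.591429263609756), 27, np.float64(0.020102157955541593))
idx pts [[-2.2, 32.0], [-2.6, 36.0], [-2.4, 40.0], [-2.3, 44.0]] [[-4.2, -28.0], [-4.3, -32.0], [-4.3, -36.0], [-4.5, -40.0], [-4.6, -44.0]]
idx ang (np.float64(1.4924663489279388), np.float64(-3.4284138872465038), 32, np.float64(0.05445259086865881)) -> slot - idx -4.976907791502126
+...#@@@@@@@@@@@++++++++++++++++++++++++=======---------------==-.... ... .  ..........::==++#%%@
+...#@@@@@@@@@@@#++++++++++++++++++++========----------------------.....................:++++#%%@
+...#@@@@@@@@@@@@++++++++++++++++++==========---------::..    .....................:-==++++++#%%@
+...%@@@@@@@@@@@@*++++++++++++++++===========--:..                   ...:-===++++++++++++++++#%%@
*...%@@@@@@@@@@@@@++++++++++++++=============.   ...... .......................-+++++++++++++#%%@
+...%@@@@@@@@@@@@@*++++++++++++=========-:.......................:::.::::::::::.=+++++++++++=+%%@
+..:%@@@@@@@@@@@@@%+++++++++++=======-:....:::.::::.:::::::.:::::::::--=====++:.=++++++++++++#%@@
+..:%@@@@@@@@@@@@
[... 849 characters left out ...]
...::-=++==*##%
*..+@@@@@@@@@*+++++++++++++++++=======-=====----------------===-:.....          ....  .. .      .
*..+@@@@@@@@@*++++++++++++++++++=============---------------=:. ..... ..  .                   .  
*..+@@@@@@@@*++++++++++++++++++++===============-...:-------:.... ....   .             ...     . 
*..+@@@@@@@+++++++++++++++++++++++==============:.................   . .     .  .      .     ..  
*..+@@@@@@@#++++++++++++++++++++++++============-....................         .     .  . .       
*..*@@@@@@%*++++++++++++++++++++++++++============..................   .         .   .      . .  
+..*@@@@@@%++++++++++++++++++++++++++++++=============-...... ...   .        .      . .     .  .
```

{"api": "arm_command", "payload": {"moves": [{"hand": 0.18,"x": 0,"y": 0,"z": 0,"twist": 3},{"hand": 0.18,"x": 0,"y": 0,"z": 0,"twist": 2},{"hand": 0.18,"x": 0,"y": 0,"z": 0,"twist": 0}]}}

```text
time: 18.68
position: [0.6073, 0.129, 0.1002]
ee_rot: [0.0, 0.811, 0.585, 0.0]
ft_force: [0.4, 1.0, 0.4]
gripper_width: 0.179
finger_force: 1.8
```

```bash
python3 - <<'E'
from ang import *
import h
h.go(.6069,.1286,-17,.099)
ang(bot.get_image('wrist'),tool(bot.state()),np.load('q7.npy'))
E
```

```text
t 18.68 pos [0.6073 0.129  0.1002] ytool -18.36 w 0.179 F [0.4 1.  0.4] -> cm [-0.05 -0.02  0.12] twist -1.36
slot ang (np.float64(0.8696575063377806), np.float64(-3.4811735858535755), 27, np.float64(0.025041530476656606))
idx pts [[-2.2, 39.0], [-2.2, 43.0]] [[-4.1, -28.0], [-4.2, -32.0], [-4.3, -36.0], [-4.4, -40.0], [-4.5, -44.0]]
idx ang (np.float64(1.4855467379432148), np.float64(-3.3451410091045264), 27, np.float64(0.03425541890499735)) -> slot - idx -0.6158892316054342
```

{"api": "arm_command", "payload": {"moves": [{"hand": 0.18,"x": 0,"y": 0,"z": 0,"twist": 0.6},{"hand": 0.18,"x": 0,"y": 0,"z": 0,"twist": 0},{"hand": 0.26,"x": 0,"y": 0,"z": 0,"twist": 0},{"hand": 0.26,"x": 0,"y": 0,"z": 0.3,"twist": 0},{"hand": 0.26,"x": 0,"y": 0,"z": 0.2,"twist": 0},{"hand": 0.26,"x": 0,"y": 0,"z": 0,"twist": 0}]}}

```text
time: 19.48
position: [0.6069, 0.1288, 0.0949]
ee_rot: [-0.0, 0.814, 0.58, -0.0]
ft_force: [-0.8, 0.1, 0.9]
gripper_width: 0.262
finger_force: 0.6
```

```bash
python3 - <<'E'
from ang import *
import h
h.go(.6069,.1286,-17,.099)
ang(bot.get_image('wrist'),tool(bot.state()),np.load('q7.npy'))
E
```

```text
t 19.48 pos [0.6069 0.1288 0.0949] ytool -19.05 w 0.262 F [-0.8  0.1  0.9] -> cm [-0.02  0.   -0.41] twist -2.05
slot ang (np.float64(1.4176792752309595), np.float64(-3.556571554862361), 27, np.float64(0.021987723737052642))
idx pts [[-2.3, 40.0], [-2.3, 44.0]] [[-4.1, -28.0], [-4.3, -32.0], [-4.3, -36.0], [-4.4, -40.0], [-4.6, -44.0]]
idx ang (np.float64(1.4829666274808466), np.float64(-3.425211981300298), 26, np.float64(0.035180803602620776)) -> slot - idx -0.06528735224988713
```

Aligned to within 0.1°. Now press.

{"api": "arm_command", "payload": {"moves": [{"hand": 0.26,"x": 0,"y": 0,"z": 0.2,"twist": 0},{"hand": 0.26,"x": 0,"y": 0,"z": 0.2,"twist": 0},{"hand": 0.26,"x": 0,"y": 0,"z": 0.2,"twist": 0},{"hand": 0.26,"x": 0,"y": 0,"z": 0,"twist": 0}]}}

```text
time: 20.02
position: [0.6067, 0.1291, 0.09]
ee_rot: [-0.001, 0.814, 0.58, 0.0]
ft_force: [-6.1, 0.5, 13.5]
gripper_width: 0.259
finger_force: 6.1
```

{"api": "arm_command", "payload": {"moves": [{"hand": 0.26,"x": 0,"y": 0,"z": 0.2,"twist": 0},{"hand": 0.26,"x": 0,"y": 0,"z": 0,"twist": 0},{"hand": 0.26,"x": 0,"y": 0,"z": 0,"twist": 0}]}}

```text
time: 20.4
position: [0.6067, 0.1291, 0.0895]
ee_rot: [-0.001, 0.814, 0.58, 0.001]
ft_force: [-9.4, 0.7, 29.6]
gripper_width: 0.263
finger_force: 13.4
```

{"api": "arm_command", "payload": {"moves": [{"hand": 0.26,"x": 0,"y": 0,"z": -0.06,"twist": 0},{"hand": 0.26,"x": 0,"y": 0,"z": 0,"twist": 0}]}}

```text
time: 20.65
position: [0.6067, 0.1291, 0.0896]
ee_rot: [-0.001, 0.814, 0.58, 0.0]
ft_force: [-9.0, -0.2, 25.0]
gripper_width: 0.261
finger_force: 11.2
```

```bash
python3 - <<'E'
from ang import *
import h
h.go(.6069,.1286,-17,.099)
T=tool(bot.state());im=bot.get_image('wrist');cv2.imwrite('pics/w10.png',im);q=np.load('q7.npy')
for z in(-.0047,-.010):
    q[6]=z;ang(im,T,q)
for nm,I,TT in(('before',cv2.imread('pics/w9.png'),np.load('Tw9.npy')),('now',im,T)):
    K,d,_=cam('wrist',bot.state());C=(K,d,TT@bot.camera_info('wrist')['hand_eye']);Rm,o=FR(q[:3],q[3])
    print(nm,'cam in frame mm',((Rm.T@(C[2][:3,3]-o))*1e3).round(0))
    for lo,hi in((46,72),(-66,-46)):
      t=np.arange(lo,hi,.75)
      for x in(-15,-8):
        acc=0
        for dx in(-2,-1,0,1,2):
            uv=proj(C,np.c_[np.full(len(t),(x+dx)/1e3),t/1e3,0*t]@Rm.T+o).astype(np.float32);acc=acc+cv2.remap(cv2.cvtColor(I,6).astype(np.float32),uv[:,0],uv[:,1],1).ravel()/5
        print(lo,x,acc.astype(int).tolist())
E
```

```text
t 20.65 pos [0.6067 0.1291 0.0896] ytool -19.05 w 0.261 F [-9.  -0.2 25. ] -> cm [-0.04  0.03 -0.94] twist -2.05
slot ang (np.float64(-1.5530913922270841), np.float64(-3.0270460272741104), 22, np.float64(0.08067285687964008))
idx pts [[-1.7, 37.0], [-1.6, 41.0], [-1.6, 45.0]] [[-3.5, -29.0], [-3.5, -33.0], [-3.6, -37.0], [-3.7, -41.0], [-3.8, -45.0]]
idx ang (np.float64(1.4663931133333257), np.float64(-2.6961962608386085), 28, np.float64(0.03033306213373282)) -> slot - idx -3.01948450556041
slot ang (np.float64(1.5311641320380664), np.float64(-3.7174789414849103), 27, np.float64(0.021251475131790237))
idx pts [[-2.5, 41.0], [-2.4, 45.0]] [[-4.3, -28.0], [-4.4, -32.0], [-4.5, -36.0], [-4.6, -40.0], [-4.6, -44.0]]
idx ang (np.float64(1.4598962243943854), np.float64(-3.568343649648446), 25, np.float64(0.02427051728260051)) -> slot - idx 0.07126790764368107
before cam in frame mm [ 28. -71. 158.]
46 -15 [142, 142, 142, 142, 142, 142, 142, 142, 142, 142, 142, 142, 142, 142, 142, 142, 141, 136, 136, 157, 186, 214, 224, 229, 234, 235, 235, 235, 235, 235, 235, 234, 234, 202, 96]
46 -8 [140, 
[... 395 characters left out ...]
 238, 238, 239, 239, 238, 238, 189, 169, 169, 170]
now cam in frame mm [ 19. -70. 149.]
46 -15 [141, 141, 141, 141, 141, 140, 141, 141, 141, 141, 140, 141, 135, 120, 108, 108, 109, 124, 150, 170, 105, 31, 26, 25, 25, 24, 24, 21, 22, 23, 23, 24, 24, 24, 24]
46 -8 [139, 139, 139, 138, 139, 138, 138, 138, 139, 138, 137, 137, 125, 110, 108, 109, 109, 124, 151, 166, 91, 26, 24, 24, 23, 22, 21, 22, 22, 24, 24, 24, 23, 24, 24]
-66 -15 [237, 238, 237, 237, 237, 236, 228, 215, 186, 90, 34, 39, 36, 46, 150, 223, 237, 238, 239, 238, 238, 239, 239, 239, 239, 239, 239]
-66 -8 [238, 238, 238, 238, 238, 237, 229, 216, 188, 94, 33, 38, 33, 66, 175, 229, 239, 239, 239, 239, 239, 239, 224, 216, 219, 219, 222]
```

```bash
python3 -c "
from station import bot
print(bot.job_done())"
```

```text
the job is handed in; nothing more can be done
None
```

I laid the panel in the frame, then turned the fastener until its slot was within about 0.1° of the index lines, and pressed the panel down flush. I handed the job in at about 21 s of the 64 s limit, still pressing with about 25 N. I never gripped or touched any other object.

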